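Hang the sieve cups on the drain shaker

ROBOT

A 6-joint arm with a two-finger parallel gripper is mounted at the origin on the work surface. World frame = base frame: x ahead of the robot, y to its left, z up, the work surface at z = 0. Lengths are in m, angles in degrees, forces in N, time in s.
With the tool pointing down it reaches from about 0.15 to 0.775 m from the base axis. Payload 6.1 kg.
Tool frame: the origin (TCP) lies midway between the tips of the shut fingers; the grasp point (between the pads) lies 19 mm behind it (arm.tcp_to_grasp is the distance from the TCP to the grasp point, in m); z points along the fingers, y is the direction in which the jaws open and shut (so a half turn about z gives the same grasp; the last joint's range is limited). The gripper opens to 85 mm and grips with 20 to 120 N. Pads are 22 mm wide; open, the fingers measure 114 mm over their backs; the gripper's body (76 mm by 85 mm) begins 54 mm behind the grasp point. The pads swing forward as they close: fully open they stand 13 mm farther back than shut.
Start: joints at [-74.427, 7.208, -2.269, 80.523, 0, 90], TCP at [0.141, -0.506, 0.231] pointing down, gripper open.
Joint ranges: [-155.77, 155.77], [-54.66, 111.73], [-72.52, 77.12], [-102.08, 115.82], [-83.92, 84.16], [-180, 180]. Speed limits (degrees/s): [136.94, 136.94, 172.46, 180, 180, 180].

INTERFACE

Orientations are given as [roll, pitch, yaw] about the fixed x, y, z axes, in that order (R = Rz(yaw) Ry(pitch) Rx(roll)).
In Python, from bench import arm, eoat, kin, optics, workorder, readout gives the robot as it stands. Calls block until the motion is done:
- arm.move_to(position, orientation): joint-space move of the TCP to a pose.
- arm.move_l(position, attitude=None, rate=0.15, f_stop=None): straight line of the TCP; attitude=None keeps the orientation; rate is the mean speed in m/s. With f_stop (N) it stops when the force on the tool has changed by that much, and returns True; else False.
- arm.move_j(angles): joint-space move.
- eoat.command_gripper(opening, strength=None): finger opening in m; strength is the grip in N (None keeps the last); returns when the fingers have stopped.
- arm.sleep(seconds).
- kin.ik(position, orientation): joint angles nearest the present ones, or None.
- optics.grab_frame(name): name is "scene" or "top" or "wrist"; returns the picture (480x640x3 uint8, red, green, blue); there is no depth.
- optics.camera_model(name): a dict with "camera_matrix" (3x3 intrinsics, pixels), "R" (3x3) and "t" (3): a world point X has camera coordinates R X + t. Camera axes: x right, y down, z forward; pixel columns grow to the right and rows downward; lengths in m; the calibration is good to about 2 mm. A picture is of the moment at which its call begins: read the wrist's pose just before it. camera_model takes no time and is no camera call; for the wrist camera it gives the pose at the moment of the call.
A pose or a line that the arm cannot do raises arm.PlanningError and nothing moves.
- workorder.sign_off(): hands the job in, once; it reports no verdict.
Readings, each from a call of its own:
- readout.current_clock(): time.
- readout.current_q(): joint angles.
- readout.current_joint_velocities(): joint speeds.
- readout.current_effort(): joint torques, N m.
- readout.current_ee_pos(): TCP position.
- readout.current_ee_rot(): TCP orientation.
- readout.current_wrist_force(): force on the tool from outside, world axes, zero at the start.
- readout.current_ft_torque(): the same for the moment, N m.
- readout.current_finger_gap(): finger opening in m.
Only numpy, scipy, OpenCV 4.12 (cv2) and the standard library are available. Lean on these libraries where they do the work, as an engineer would, in place of code of your own. Each camera call takes 0.05 s, during which the arm holds its last target. There are 200 camera calls.

TASK

First put the shaker's drive lever in park, the red notch: lift it out of the blue notch, swing it right across and let it drop in; leave it there while you handle the cups and the hook. Stand every steel sieve cup from the paper sheet upright in its own pocket of the carrier, shared out between both sides so that it will hang about level, then draw the spring hook down, hook it under the carrier's bail and let the reel lift the carrier clear of the drip tray, to hang at rest. Finally set the lever in the middle, yellow notch (slow), and leave the tweezers, the sand dish and the red-capped pot behind the tray where they are.

Things in the scene. Friction and masses are not known exactly. Their poses are not given: they have to be found in the camera images.
- shaker: drain shaker, fixed: steel drip tray (270 x 470 mm, floor 4 mm, rim 12 mm high, centre at x = -80 mm), white drive box at its right (-y), 130 mm wide, 70 mm high; steel mast at x = 190 mm, with a boom at 800 mm height that carries a blue round reel 160 mm across. Origin: bench level, straight below the reel's cable outlet; at yaw 0 x is away from the robot, y to the left
- reel_cable (a joint): how far the spring hook is drawn out, m: 0 = retracted, at most 0.165. The reel pulls up with 10 N at 0 to 14 N at 0.165 (hook 150 g), braked: let go empty it runs back at 0.25 m/s; it can lift the full carrier (up to 0.65 kg). The cable swings freely (to 0.5 rad) about the reel's outlet, 720 mm above the shaker's origin: the hook lies on the straight line from there through its grip
- hook_grip (a point): centre of the hook's upright orange handle (24 mm across, 60 mm long), on the cable line 90 mm above the saddle; 335 mm above the bench when retracted. A 26 mm ball 40 mm above this point, then thin wire up to the reel: grip it with the tool tilted 40 to 45 degrees from the robot's side, fingers closing level left and right
- hook: open J hook; origin = saddle, the inside bottom where a bar rests. Wire 8 mm thick, its underside 8 mm below the saddle. The J lies in the shaker's x-z plane: stem on the far (+x) side, free tip on the robot's (-x) side, its top 26 mm above the saddle, clear mouth 26 mm. So it goes in under the bail from the far side, moving towards the robot. It does not turn about its cable
- sieve_carrier: aluminium carrier, 370 mm long (its y), 64 mm wide, walls 35 mm high, 3 mm floor, about 300 g, loose, on the drip tray. Origin under its centre, z up. Four pockets 58 mm square centred at y = -153, -92, 92, 153 mm; the middle bay holds the bail and is not for cups
- bail_top (a point): middle of the top bar of the carrier's bail, on the wire's axis, 165 mm above the carrier's underside. The bail is a steel wire arch 8 mm thick in the carrier's y-z plane: two uprights at y = -25 and 25 mm to 145 mm height, sloping in to a level bar 16 mm long at the top; open below
- drive_swing (a joint): swing of the drive lever about a level axis (the shaker's x) 30 mm above the bench straight below the yellow notch, rad: -0.36 = red notch (park, at the left, +y), 0 = yellow notch (slow, middle), 0.36 = blue notch (fast, at the right, -y), play 0.03; light friction, it stays where it is left
- drive_lift (a joint): how far the lever's upper part is pulled up along the lever, m: 0 = down in a notch, at most 0.03. A spring returns it (2.5 to 4 N). The pin must be lifted 13 mm to clear the steel lands between the notches; over a land it rests on top, at about 0.012
- lever_knob (a point): centre of the lever's black round knob (26 mm across, 40 mm long along the lever), 150 mm from the lever's axis when down. The notched steel quadrant stands 22 mm behind the lever, its top 130 mm above the bench
- red_notch (a point): where the knob's centre is when the lever is down in the red notch
- yellow_notch (a point): where the knob's centre is when the lever is down in the yellow notch (the red one is 53 mm left of and 10 mm lower than it, the blue one as much to its right)
- mat: white absorbent paper sheet, fixed, 360 x 250 x 3 mm, at the left; the cups stand on it
- sieve_cup_1: steel sieve cup with a green rim, upright tube 50 mm across, 70 mm high, capped with brass mesh 3 mm below the rim (grip it from outside), about 70 g, heavy dark foot; origin under its centre; two to four of them are present
- sieve_cup_2: steel sieve cup with a green rim, upright tube 50 mm across, 70 mm high, capped with brass mesh 3 mm below the rim (grip it from outside), about 70 g, heavy dark foot; origin under its centre; two to four of them are present
- sieve_cup_3: steel sieve cup with a green rim, upright tube 50 mm across, 70 mm high, capped with brass mesh 3 mm below the rim (grip it from outside), about 70 g, heavy dark foot; origin under its centre; two to four of them are present
- sieve_cup_4: steel sieve cup with a green rim, upright tube 50 mm across, 70 mm high, capped with brass mesh 3 mm below the rim (grip it from outside), about 70 g, heavy dark foot; origin under its centre; two to four of them are present
- tweezers: steel tweezers lying on the sheet, 130 mm long, 7 mm high; leave alone
- sand_dish: glass dish of sand on the sheet, 64 mm across, 16 mm high; leave alone
- pot_a: clear pot with a red cap, 56 mm across, 75 mm high, behind the drip tray; leave alone

How it is judged:
By the outcome, as a careful person would: the job done as asked, in the order asked, and still so for the second after the job is handed in, with the robot touching nothing.
Of sieve_cup_1, sieve_cup_2, sieve_cup_3, sieve_cup_4 only 2 to 4 are there at a start; the rules pass over those that are not, and their reading is None.
At some moment in a run one of sieve_cup_1, sieve_cup_2, sieve_cup_3, sieve_cup_4 may be knocked a few centimetres aside while the robot is not near it.
It also fails if it takes over 210 s, if anything falls off the work surface, if the arm or the gripper's body presses on something with over 40 N, if the wrist force passes 120 N, or if a joint passes its speed limit or range.

## Working session

There is one attempt and no reset: what is moved stays moved. The work goes in short steps, each a Python script; the robot and the scene stay as the last script left them, time stands still between calls to the robot, and variables do not carry over. Pictures are saved under pics/ and viewed, about 12 in all and at most 16, crops included, and the job is handed in when it is done.

```bash
ls; mkdir -p pics
python3 - <<'E'
from bench import arm, eoat, kin, optics, workorder, readout
import cv2
for n in ("scene","top"):
    im=optics.grab_frame(n); cv2.imwrite(f"pics/a_{n}.png",im[:,:,::-1])
    m=optics.camera_model(n); R=m["R"];print(n,m["camera_matrix"],-R.T@m["t"],R[2])
print(readout.current_clock(),arm.tcp_to_grasp,readout.current_ee_rot())
E
```

```text
pics
scene [[496.5175225    0.         325.29426352]
 [  0.         496.5175225  241.73788679]
 [  0.           0.           1.        ]] [1.14453178 0.50616064 0.99595729] [-0.56059109 -0.41051933 -0.71917418]
top [[476.2017254    0.         318.41729082]
 [  0.         476.2017254  240.88888496]
 [  0.           0.           1.        ]] [0.38683474 0.05736593 1.39289501] [ 0.12923063  0.00728561 -0.9915878 ]
0.1 0.0187 [-1.79914220e+02 -2.74706553e-03  1.55711139e+01]
```

View pics/a_scene.png

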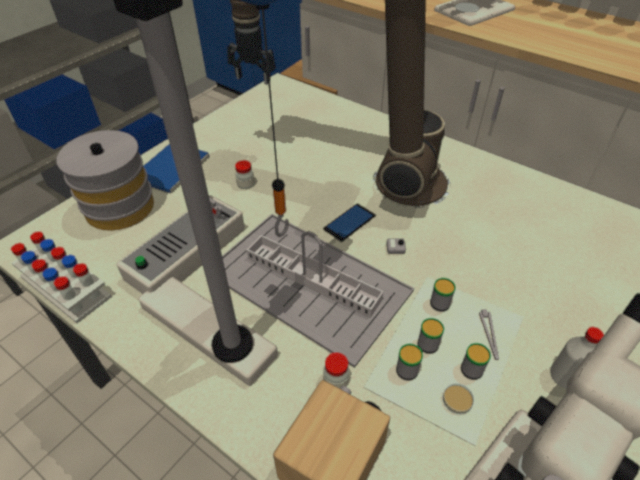

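View pics/a_top.png

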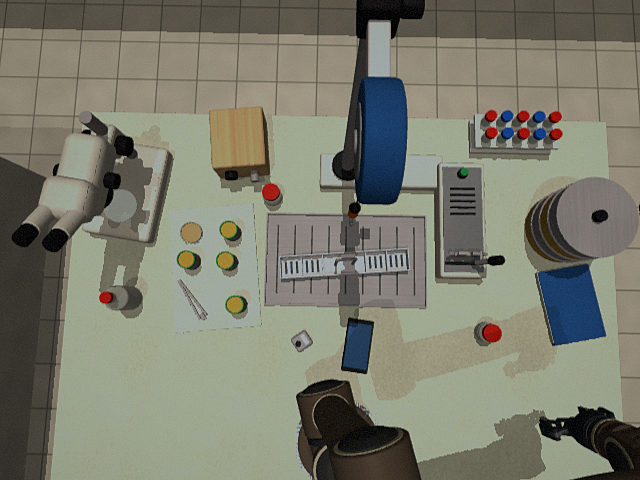

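The scene shows four cups on the sheet (top view 229,231; 188,260; 227,261; 236,304), the carrier slightly yawed with its bail at (345,262), the hook at (353,210), and the lever knob on the right at (496,260) in blue. Next I turn these pixels into positions.

```bash
cat > h.py <<'E'
from bench import arm, eoat, kin, optics, workorder, readout
import cv2, numpy as np
def cast(m,px,z):
    """pixel -> world point on plane z"""
    K,R,t=m["camera_matrix"],np.array(m["R"]),np.array(m["t"]); c=-R.T@t
    d=R.T@np.linalg.inv(K)@np.array([px[0],px[1],1.]); return c+d*(z-c[2])/d[2]
def proj(m,X):
    p=np.array(m["camera_matrix"])@(np.array(m["R"])@np.array(X)+np.array(m["t"])); return p[:2]/p[2]
def tri(ma,pa,mb,pb):
    P=[np.array(m["camera_matrix"])@np.c_[m["R"],m["t"]] for m in(ma,mb)]
    X=cv2.triangulatePoints(P[0],P[1],np.float64(pa),np.float64(pb)).ravel(); return X[:3]/X[3]
def rims(m,im,z=0.073,amin=60):
    """centres of the green rims (blobs of rim + brass mesh)"""
    h=cv2.cvtColor(im,cv2.COLOR_RGB2HSV)
    g=cv2.inRange(h,(40,90,30),(85,255,255))
    g=cv2.morphologyEx(g,cv2.MORPH_CLOSE,np.ones((3,3)))
    out=[]
    for c in cv2.findContours(g,cv2.RETR_EXTERNAL,cv2.CHAIN_APPROX_NONE)[0]:
        (x,y),r=cv2.minEnclosingCircle(c)
        x0,y0,w,hh=cv2.boundingRect(c)
        if w*hh>amin: out.append((x0+w/2-.5,y0+hh/2-.5,w,hh,*cast(m,(x0+w/2-.5,y0+hh/2-.5),z).round(4)))
    return out
E
python3 - <<'E'
from h import *
im=cv2.imread("pics/a_top.png")[:,:,::-1].copy(); m=optics.camera_model("top"); s=optics.camera_model("scene")
for r in rims(m,im): print(r)
for p in [(267,213),(424,216),(425,307),(264,304)]: print("tray",cast(m,p,.012))
for p in [(281,256),(408,249),(409,270),(281,279)]: print("carr",cast(m,p,.039))
print("knob",cast(m,(496,260),.170))
a=im[190:320,255:515]; cv2.imwrite("pics/b1.png",cv2.resize(a[:,:,::-1],None,fx=3,fy=3,interpolation=cv2.INTER_CUBIC))
b=cv2.imread("pics/a_scene.png")[150:330,190:420]; cv2.imwrite("pics/b2.png",cv2.resize(b,None,fx=3.4,fy=3.3,interpolation=cv2.INTER_CUBIC))
E
```

```text
(234.0, 304.5, 19, 18, np.float64(0.3771), np.float64(0.2949), np.float64(0.073))
(224.5, 260.5, 18, 18, np.float64(0.4977), np.float64(0.327), np.float64(0.073))
(185.5, 259.0, 18, 19, np.float64(0.4994), np.float64(0.4359), np.float64(0.073))
(228.0, 229.5, 19, 18, np.float64(0.5852), np.float64(0.3215), np.float64(0.073))
(464.0, 171.5, 9, 8, np.float64(0.7676), np.float64(-0.3424), np.float64(0.073))
tray [0.64616923 0.22104321 0.012     ]
tray [ 0.6478525 -0.2412367  0.012    ]
tray [ 0.38265581 -0.24282987  0.012     ]
tray [0.38015745 0.21961448 0.012     ]
carr [0.51727778 0.17312496 0.039     ]
carr [ 0.54587302 -0.18925641  0.039     ]
carr [ 0.48586266 -0.19206782  0.039     ]
carr [0.45174364 0.17089477 0.039     ]
knob [ 0.50729093 -0.39149639  0.17      ]
```

View pics/b1.png

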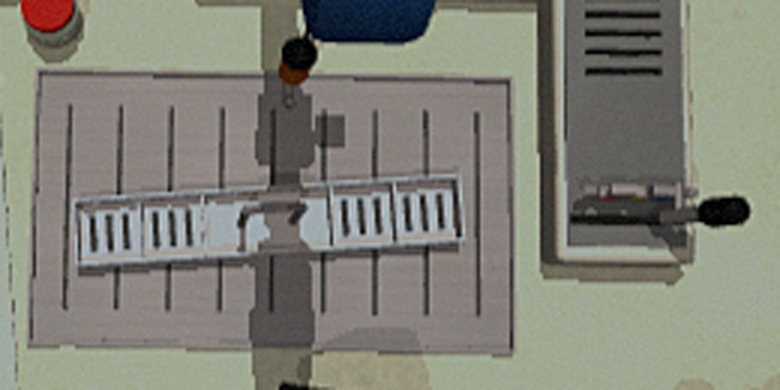

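View pics/b2.png

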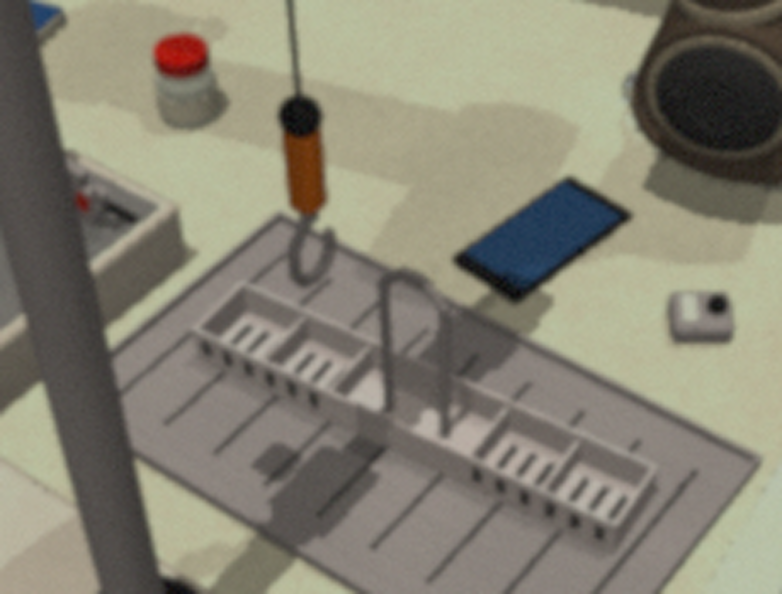

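```bash
cat >> h.py <<'E'
from scipy.spatial.transform import Rotation as Ro
def rpy(zax,yax):
    z=np.array(zax)/np.linalg.norm(zax); y=np.array(yax)-np.dot(yax,z)*z; y/=np.linalg.norm(y)
    return Ro.from_matrix(np.c_[np.cross(y,z),y,z]).as_euler("xyz",degrees=True)
G=arm.tcp_to_grasp
YAW=np.radians(0.3)
ex=np.array([np.cos(YAW),np.sin(YAW),0]); ey=np.array([-np.sin(YAW),np.cos(YAW),0]); ez=np.array([0,0,1.])
def lever(piv,th,r):
    """TCP pose gripping at radius r along the lever at swing th"""
    u=-np.sin(th)*ey+np.cos(th)*ez
    return piv+u*(r-G), rpy(-u,-ey)
E
python3 - <<'E'
from h import *
m=optics.camera_model("top")
print("box mid",cast(m,(436.7,220),.07),cast(m,(485,220),.07))
print("ball",cast(m,(354.7,207.7),.375))
P=[np.array(cast(m,p,.039)) for p in [(280.3,256.7),(408.3,248.7),(409.3,271),(281.3,279)]]
print(np.mean(P,0),[np.linalg.norm(P[i]-P[i-1]) for i in range(4)])
k=cast(m,(496,260.3),.170)
piv=k+.053*ey; piv[2]=.03; print("piv",piv)
p,o=lever(piv,.36,.15+.09)
print(p,o,kin.ik(p,o))
arm.move_to(p,o)
im=optics.grab_frame("wrist"); mw=optics.camera_model("wrist"); cv2.imwrite("pics/c_wrist.png",im[:,:,::-1])
print("knob expected px",proj(mw,k),proj(mw,k+.02*(-np.sin(.36)*ey+np.cos(.36)*ez)),readout.current_clock())
E
```

```text
box mid [ 0.62627665 -0.26434346  0.07      ] [ 0.62941306 -0.40005449  0.07      ]
ball [ 0.5940998  -0.01230371  0.375     ]
[ 0.49919583 -0.00948293  0.039     ] [np.float64(0.06365815227109665), np.float64(0.36652828804634346), np.float64(0.06377893373233355), np.float64(0.36430537231106536)]
piv [ 0.50623867 -0.3384783   0.03      ]
[ 0.50664686 -0.41643552  0.23711397] [-159.37351938    0.            0.3       ] [-45.7436228   36.39514918  37.11973629 105.8854457   14.15330599
 132.0633789 ]
knob expected px [320.84787212 255.10060573] [320.90267177 267.27881462] 1.55
```

View pics/c_wrist.png

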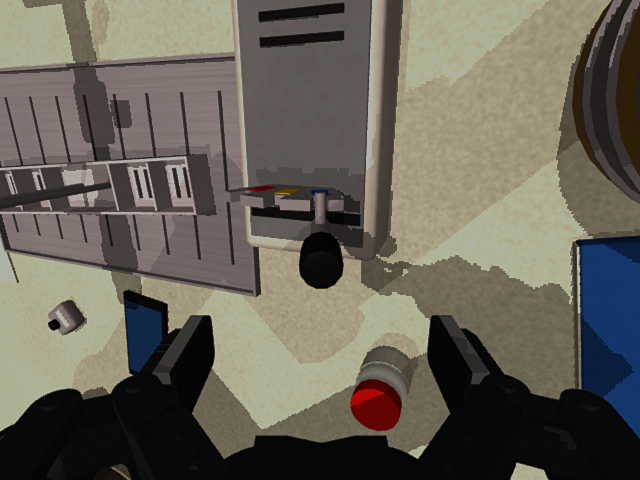

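The wrist view shows the knob at (321,262), where I predicted it, centred between the fingers. I'll grip it and work the lever.

```bash
cat >> h.py <<'E'
PIV=np.array([.5062,-.3385,.03])
def goL(p,o,rate=.1,**k): return arm.move_l(list(p),list(o),rate=rate,**k)
def shift(th0,th1,keep=.24,rate=.1):
    eoat.command_gripper(.05); goL(*lever(PIV,th0,.15))
    eoat.command_gripper(0.015,40)
    print("gap",readout.current_finger_gap())
    goL(*lever(PIV,th0,.172),rate=.06); print("F lifted",np.round(readout.current_wrist_force(),1))
    for th in np.linspace(th0,th1,max(2,int(abs(th1-th0)/.12)+1))[1:]: goL(*lever(PIV,th,.172))
    goL(*lever(PIV,th1,.15),rate=.06); print("F down",np.round(readout.current_wrist_force(),1))
    eoat.command_gripper(.055); goL(*lever(PIV,th1,keep),rate=.15)
E
python3 - <<'E'
from h import *
print(readout.current_wrist_force())
shift(.36,-.36)
im=optics.grab_frame("wrist"); cv2.imwrite("pics/d_wrist.png",im[:,:,::-1]); mw=optics.camera_model("wrist")
print(proj(mw,lever(PIV,-.36,.15+G)[0]),readout.current_clock())
im=optics.grab_frame("top"); cv2.imwrite("pics/d_top.png",im[:,:,::-1])
E
```

```text
[ 0.57415229 -0.36073969 -0.40647449]
gap 0.025053215894623327
F lifted [ 1.6  1.4 -4.5]
F down [-1.2  5.3  7.4]
[320.7199285  256.96234838] 7.6083
```

View pics/d_wrist.png

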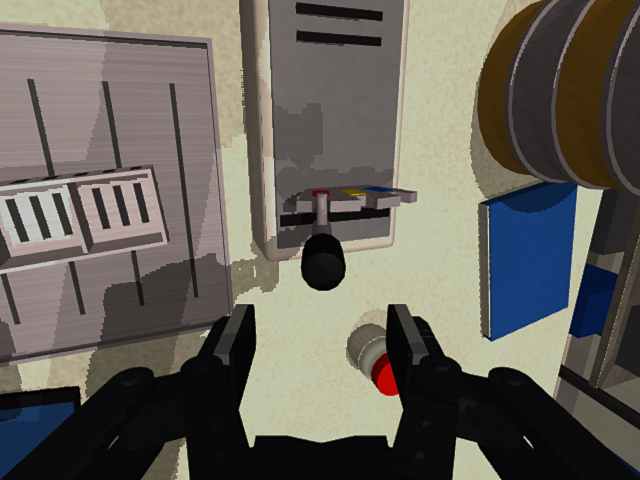

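The lever is down in the red notch: the knob is at (321,262) with the quadrant's red mark just behind it. Next, near views of the carrier and cups.

Run:
```python
from h import *
eoat.command_gripper(.085)
arm.move_to([.38,-.01,.40],[180,0,0])
im=optics.grab_frame("wrist"); m=optics.camera_model("wrist"); cv2.imwrite("pics/e_car.png",im[:,:,::-1]); np.savez("e_car.npz",**m)
print("cam",-np.array(m["R"]).T@m["t"])
C=np.array([.4992,-.0095,.039]); y=np.radians(4.7)
for a,b in [(.032,.185),(.032,-.185),(-.032,-.185),(-.032,.185)]:
    print(proj(m,C+a*np.array([np.cos(y),np.sin(y),0])+b*np.array([-np.sin(y),np.cos(y),0])).round(1))
print("bail",proj(m,[.4992,-.0095,.169]))
arm.move_to([.40,.34,.35],[180,0,0])
im=optics.grab_frame("wrist"); m=optics.camera_model("wrist"); cv2.imwrite("pics/e_cup.png",im[:,:,::-1])
for r in rims(m,im,amin=300): print(np.round(r,4))
im=optics.grab_frame("top"); m=optics.camera_model("top")
for r in rims(m,im): print("top",np.round(r,4))
print(readout.current_clock())
```

```text
cam [ 0.46103375 -0.0104887   0.54263767]
[167.5  71.4]
[470.7  43.4]
[468.5 100.1]
[178.1 125.8]
bail [319.39241026  74.24381399]
[3.600e+02 2.130e+02 4.500e+01 4.500e+01 3.775e-01 2.946e-01 7.300e-02]
[3.335e+02 1.005e+02 4.800e+01 5.200e+01 4.988e-01 3.263e-01 7.300e-02]
[2.290e+02 9.950e+01 4.900e+01 5.200e+01 4.999e-01 4.361e-01 7.300e-02]
[3.395e+02 1.700e+01 5.200e+01 3.500e+01 5.758e-01 3.212e-01 7.300e-02]
top [2.340e+02 3.045e+02 1.900e+01 1.800e+01 3.771e-01 2.949e-01 7.300e-02]
top [2.250e+02 2.605e+02 1.900e+01 1.800e+01 4.978e-01 3.256e-01 7.300e-02]
top [1.855e+02 2.590e+02 1.800e+01 1.900e+01 4.994e-01 4.359e-01 7.300e-02]
top [2.280e+02 2.295e+02 1.900e+01 1.800e+01 5.852e-01 3.215e-01 7.300e-02]
top [ 4.635e+02  1.715e+02  1.000e+01  8.000e+00  7.675e-01 -3.409e-01
  7.300e-02]
14.0
```

View pics/e_car.png

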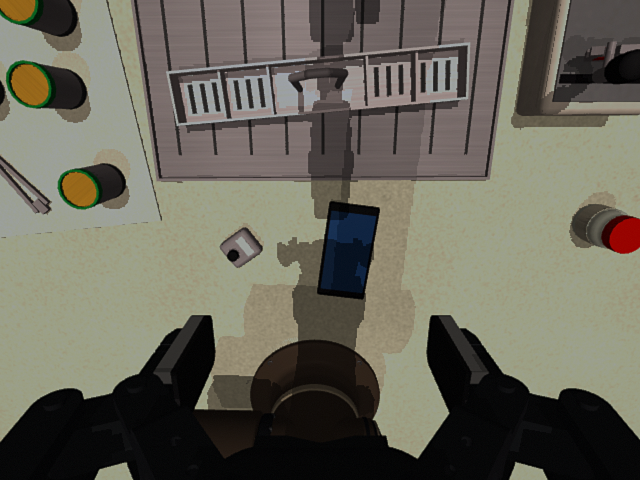

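View pics/e_cup.png

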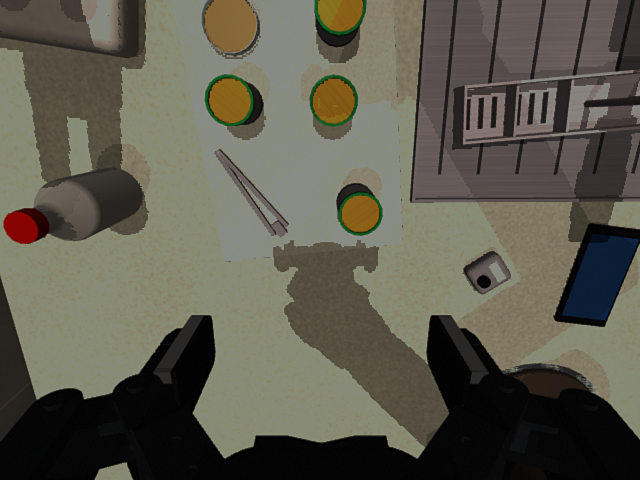

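Both views agree. The cups match to about 1 mm in top and wrist, and the carrier's predicted corners lie on the seen ones within 2 px. Now the first cup.

```bash
cat >> h.py <<'E'
CAR=np.array([.4992,-.0095]); CY=np.radians(4.7)
def pocket(y,C=None): 
    C=CAR if C is None else C
    return C+y*np.array([-np.sin(CY),np.cos(CY)])
OR=[180,0,np.degrees(CY)-90]
GZ=.054-G
def cups_top():
    m=optics.camera_model("top"); r=rims(m,optics.grab_frame("top"))
    return [np.array(c[4:6]) for c in r if c[4]<.72]
def cups_mat(): return [c for c in cups_top() if c[1]>.22]
def pick(c):
    eoat.command_gripper(.075); arm.move_to([c[0],c[1],.16],OR)
    goL([c[0],c[1],.003+GZ],OR,.15); eoat.command_gripper(.04,35)
    g=readout.current_finger_gap(); goL([c[0],c[1],.16],OR,.2); print("gap",g,readout.current_finger_gap()); return g
def place(y):
    p=pocket(y)
    if y<0: goL([.37,.10,.17],OR,.3); goL([.37,-.12,.17],OR,.3)
    goL([p[0],p[1],.155],OR,.3); goL([p[0],p[1],.065],OR,.15); arm.sleep(.1)
    hit=goL([p[0],p[1],.007+GZ],OR,.06,f_stop=6)
    print("hit",hit,"z err",readout.current_ee_pos()[2]-.007-GZ,"F",np.round(readout.current_wrist_force(),1))
    return hit
def release(y):
    p=pocket(y); eoat.command_gripper(.075); goL([p[0],p[1],.16],OR,.2)
    if y<0: goL([.37,-.12,.17],OR,.3)
E
python3 - <<'E'
from h import *
c=min(cups_mat(),key=lambda c:c[0]); print(c)
pick(c); place(-.153); print(readout.current_clock())
E
```

```text
[0.3771 0.2949]
gap 0.04925736929207716 0.049112519062033955
hit True z err 0.0006104899237132158 F [ 0.4 -0.1  1.4]
21.25
```

Run:
```python
from h import *
release(-.153)
im=optics.grab_frame("top"); m=optics.camera_model("top")
for r in rims(m,im,.077): print(np.round(r,4))
print("want",pocket(-.153),readout.current_clock())
w=optics.grab_frame("wrist"); cv2.imwrite("pics/f.png",w[:,:,::-1])
mw=optics.camera_model("wrist")
for r in rims(mw,w,.077,300): print("wr",np.round(r,4))
```

```text
[2.245e+02 2.605e+02 1.800e+01 1.800e+01 4.974e-01 3.262e-01 7.700e-02]
[ 4.010e+02  2.590e+02  1.900e+01  1.900e+01  5.131e-01 -1.629e-01
  7.700e-02]
[1.855e+02 2.590e+02 1.800e+01 1.900e+01 4.990e-01 4.347e-01 7.700e-02]
[2.280e+02 2.295e+02 1.900e+01 1.800e+01 5.846e-01 3.207e-01 7.700e-02]
[ 4.640e+02  1.715e+02  9.000e+00  8.000e+00  7.664e-01 -3.411e-01
  7.700e-02]
want [ 0.51173659 -0.16198552] 23.05
wr [ 9.950e+01  1.625e+02  9.000e+01  8.400e+01  5.109e-01 -1.644e-01
  7.700e-02]
```

View pics/f.png

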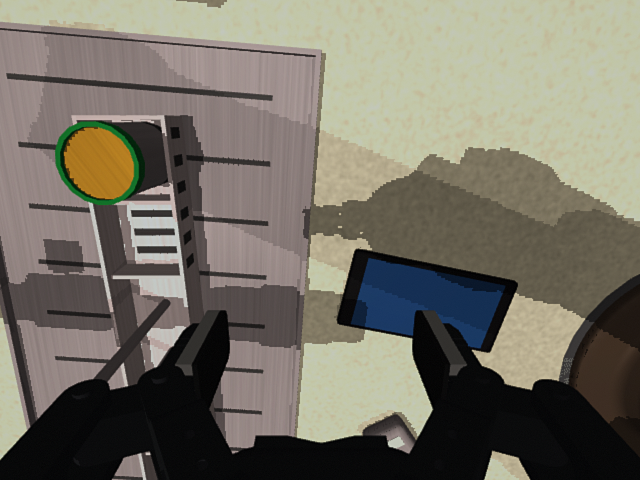

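Cup 1 stands seated in the outermost right pocket, rim at (100,162). The rest go in the same way, with the code checking each step.

Run:
```python
from h import *
for y,key in ((-.092,lambda c:-c[0]),(.092,lambda c:c[1]),(.153,lambda c:c[1])):
    L=cups_mat(); print([list(c) for c in L]); c=min(L,key=key)
    g=pick(c)
    if g<.045: print("no cup"); break
    place(y)
    if readout.current_ee_pos()[2]-.007-GZ>.004: print("STOP high"); break
    release(y)
    print("t",readout.current_clock())
arm.move_to([.38,.0,.40],[180,0,0])
m=optics.camera_model("top"); im=optics.grab_frame("top")
for r in rims(m,im,.077): print(np.round(r,4))
for y in (-.153,-.092,.092,.153): print(pocket(y))
w=optics.grab_frame("wrist"); cv2.imwrite("pics/g.png",w[:,:,::-1])
for r in rims(optics.camera_model("wrist"),w,.077,300): print("wr",np.round(r,4))
```

```text
[[np.float64(0.4977), np.float64(0.327)], [np.float64(0.4994), np.float64(0.4359)], [np.float64(0.5852), np.float64(0.3215)]]
gap 0.04909190373144078 0.049458527489044064
hit True z err 0.0014668231185187772 F [1.4 0.7 2.4]
t 32.8583
[[np.float64(0.4859), np.float64(0.4741)], [np.float64(0.4977), np.float64(0.327)]]
gap 0.04908719137954324 0.04905310134264127
hit True z err 0.0012455280588938716 F [0.3 1.2 4.7]
t 40.2083
[[np.float64(0.4833), np.float64(0.4656)], [np.float64(0.4871), np.float64(0.4812)]]
gap 0.048764774280632125 0.048828225124023406
hit True z err 0.02336441065784268 F [ 1.5 -0.9  4.3]
STOP high
[3.125e+02 2.645e+02 1.800e+01 2.000e+01 4.920e-01 8.180e-02 7.700e-02]
[ 3.790e+02  2.610e+02  1.900e+01  1.900e+01  5.061e-01 -1.021e-01
  7.700e-02]
[ 4.005e+02  2.590e+02  2.000e+01  1.700e+01  5.130e-01 -1.616e-01
  7.700e-02]
[ 4.640e+02  1.715e+02  9.000e+00  8.000e+00  7.664e-01 -3.411e-01
  7.700e-02]
[ 0.51173659 -0.16198552]
[ 0.50673834 -0.10119064]
[0.49166166 0.08219064]
[0.48666341 0.14298552]
wr [3.205e+02 3.675e+02 1.500e+02 1.400e+02 1.123e-01 5.000e-04 7.700e-02]
wr [2.505e+02 8.950e+01 4.600e+01 4.800e+01 4.922e-01 8.110e-02 7.700e-02]
wr [ 4.105e+02  7.600e+01  4.600e+01  4.900e+01  5.064e-01 -1.022e-01
  7.700e-02]
wr [ 4.645e+02  7.150e+01  4.600e+01  5.000e+01  5.111e-01 -1.632e-01
  7.700e-02]
```

View pics/g.png

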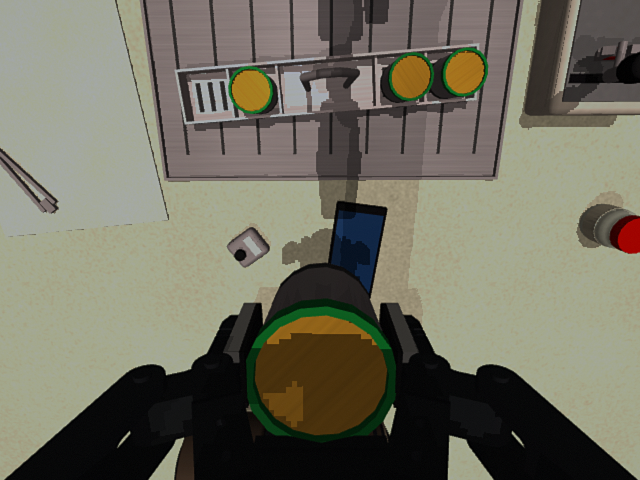

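Three cups are seated; the fourth pocket is still empty. Cup 4 was knocked aside, and the arm partly hid it, so I gripped it off-centre and it stopped on a wall (z +23 mm). I still hold it upright, with its rim centre at (320,367). I'll measure the in-hand offset and correct for it.

Run:
```python
from h import *
m=optics.camera_model("wrist"); p=readout.current_ee_pos(); print(p, readout.current_finger_gap())
for px in [(320.5,367.5),(320.5,302),(320.5,438),(247,370),(396,370)]: print(cast(m,px,p[2]+.070-GZ))
```

```text
[3.80215838e-01 2.60918447e-04 3.99013568e-01] 0.04895203548703051
[3.79277954e-01 2.89043853e-04 4.33713568e-01]
[4.04419122e-01 2.83837104e-04 4.33713568e-01]
[3.48238139e-01 2.95472213e-04 4.33713568e-01]
[0.37824979 0.02571158 0.43371357]
[ 0.37825558 -0.02582022  0.43371357]
```

The rim spans 56 mm instead of 51 on its level plane, so the cup is tilted a few degrees about the jaw axis. I'll set it down on the sheet, move clear so nothing hides it, and regrasp.

Run:
```python
from h import *
goL([.38,.0,.17],[180,0,0],.3)
arm.move_to([.40,.30,.17],OR); goL([.40,.30,.07],OR,.2)
print(goL([.40,.30,.003+GZ],OR,.05,f_stop=12), readout.current_ee_pos()[2]-.003-GZ, readout.current_wrist_force().round(1) if hasattr(readout.current_wrist_force(),'round') else 0)
eoat.command_gripper(.085); goL([.40,.30,.17],OR,.15); arm.move_to([.38,.0,.30],OR)
m=optics.camera_model("top"); im=optics.grab_frame("top"); cv2.imwrite("pics/i.png",im[:,:,::-1])
for r in rims(m,im,.073): print(np.round(r,4))
print(readout.current_clock())
```

```text
False 4.415006689985346e-05 [ 0.4  0.4 -1. ]
[2.280e+02 2.965e+02 1.900e+01 1.800e+01 3.986e-01 3.125e-01 7.300e-02]
[3.125e+02 2.645e+02 1.800e+01 2.000e+01 4.924e-01 8.190e-02 7.300e-02]
[ 3.790e+02  2.610e+02  1.900e+01  1.900e+01  5.064e-01 -1.026e-01
  7.300e-02]
[ 4.005e+02  2.595e+02  2.000e+01  1.800e+01  5.120e-01 -1.622e-01
  7.300e-02]
[ 4.640e+02  1.715e+02  9.000e+00  8.000e+00  7.676e-01 -3.424e-01
  7.300e-02]
54.875
```

Run:
```python
from h import *
c=cups_mat(); print(c)
pick(c[0]); place(.153)
if readout.current_ee_pos()[2]-.007-GZ<.004: release(.153)
arm.move_to([.38,.0,.40],[180,0,0])
m=optics.camera_model("top"); im=optics.grab_frame("top")
for r in rims(m,im,.077): print(np.round(r,4))
for y in (-.153,-.092,.092,.153): print(pocket(y))
w=optics.grab_frame("wrist"); cv2.imwrite("pics/j.png",w[:,:,::-1])
mw=optics.camera_model("wrist"); print(proj(mw,[*CAR,.169])); print(readout.current_clock())
for th in (0,9):
    for g in ([.594,-.0105,.335],[.51,-.0105,.22]):
        a=np.radians(45-th); o=rpy([np.sin(a),0,-np.cos(a)],[0,-1,0]); print(o,kin.ik(list(np.array(g)+G*np.array([np.sin(a),0,-np.cos(a)])),list(o)))
```

```text
[array([0.3986, 0.3125])]
gap 0.04905225876451361 0.04898034215204063
hit True z err 0.0008563936703092356 F [-0.1 -0.6  3.2]
[2.900e+02 2.660e+02 1.900e+01 1.900e+01 4.864e-01 1.440e-01 7.700e-02]
[3.125e+02 2.650e+02 1.800e+01 1.900e+01 4.906e-01 8.180e-02 7.700e-02]
[ 3.790e+02  2.610e+02  1.900e+01  1.900e+01  5.061e-01 -1.021e-01
  7.700e-02]
[ 4.010e+02  2.590e+02  1.900e+01  1.700e+01  5.131e-01 -1.629e-01
  7.700e-02]
[ 4.640e+02  1.715e+02  9.000e+00  8.000e+00  7.664e-01 -3.411e-01
  7.700e-02]
[ 0.51173659 -0.16198552]
[ 0.50673834 -0.10119064]
[0.49166166 0.08219064]
[0.48666341 0.14298552]
[331.1858854   73.92722436]
63.3417
[180. -45.   0.] [ -1.51018673 -18.02099092 -29.68360664  33.3473367    1.06780144
 178.93201307]
[180. -45.   0.] [ -1.9135665  -26.60678299 -48.96483826  22.65792504   1.35297005
 178.64665257]
[180. -36.   0.] [ -1.39458711 -12.34440182 -20.31990691  46.03256611   0.81966476
 178.87167835]
[180. -36.   0.] [ -1.73170367 -21.1461925  -40.6037003   34.55493752   1.01776844
 178.59887492]
```

View pics/j.png

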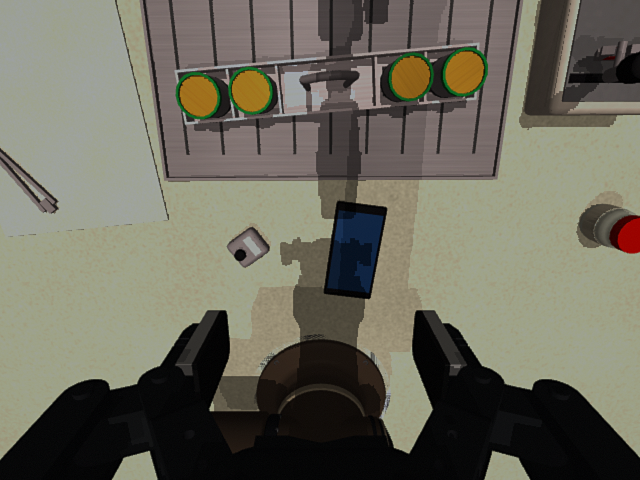

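All four cups are seated, with rims at (199,95), (252,91), (410,78) and (465,72) and the bail bar at (330,76), 2 px from where I expected it. Next, the hook.

```bash
cat >> h.py <<'E'
OUT=np.array([.594,-.0115,.72])
def hook(S,back=0.,grip=None):
    """TCP pose holding the handle with the saddle at S, tool 45 deg off the cable line"""
    u=(OUT-S)/np.linalg.norm(OUT-S); th=np.arctan2(u[0],u[2])
    a=np.radians(45)-th; d=np.array([np.sin(a),0,-np.cos(a)])
    return np.array(S)+.09*u+(G-back)*d, rpy(d,[0,1,0])
E
python3 - <<'E'
from h import *
S0=np.array([.594,-.0115,.245])
p,o=hook(S0,.13); print(p,o,kin.ik(list(p),list(o)))
eoat.command_gripper(.06); arm.move_to([.38,0,.42],[180,-20,180] if abs(o[2])>90 else o); arm.move_to(p,o)
b=goL(*hook(S0),.1,f_stop=12); print("stop",b)
eoat.command_gripper(.015,50); print("gap",readout.current_finger_gap(),readout.current_wrist_force())
m=optics.camera_model("scene"); im=optics.grab_frame("scene")
cv2.imwrite("pics/k.png",cv2.resize(im[130:330,200:440,::-1],None,fx=3,fy=3,interpolation=cv2.INTER_CUBIC))
print(readout.current_clock())
E
```

```text
[ 0.51529902 -0.0115      0.41370098] [180.  45. 180.] [ -2.14981054 -27.18114777 -23.13678124  49.06453718   1.51996722
  -1.52050235]
stop False
gap 0.022850739275073948 [-0.38835601 -0.77058585  1.50332967]
68.4333
```

View pics/k.png

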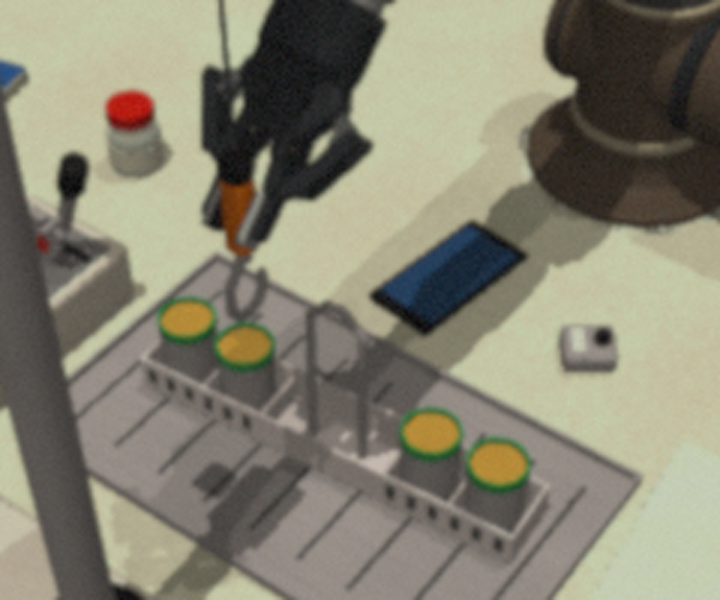

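The handle is gripped (gap 23 mm), and the hook with its open tip is visible at (245,290). Drawing it down, behind and under the bail.

Run:
```python
from h import *
for S in ([.580,-.0110,.19],[.560,-.0100,.127],[.530,-.0095,.127],[.501,-.0095,.127]):
    b=goL(*hook(np.array(S)),.07,f_stop=20); print(S,b,np.round(readout.current_wrist_force(),1),readout.current_finger_gap())
    if b: break
im=optics.grab_frame("scene")
cv2.imwrite("pics/l.png",cv2.resize(im[190:310,250:390,::-1],None,fx=5,fy=5,interpolation=cv2.INTER_CUBIC))
np.save("l.npy",im)
print(readout.current_clock())
```

```text
[0.58, -0.011, 0.19] False [0.4 0.9 9. ] 0.022971725227057736
[0.56, -0.01, 0.127] False [ 0.8 -0.4 11. ] 0.022553200810079874
[0.53, -0.0095, 0.127] False [ 1.1  0.2 11.4] 0.022600132987964917
[0.501, -0.0095, 0.127] False [ 1.7 -0.7 11.9] 0.02271016289765182
71.575
```

View pics/l.png

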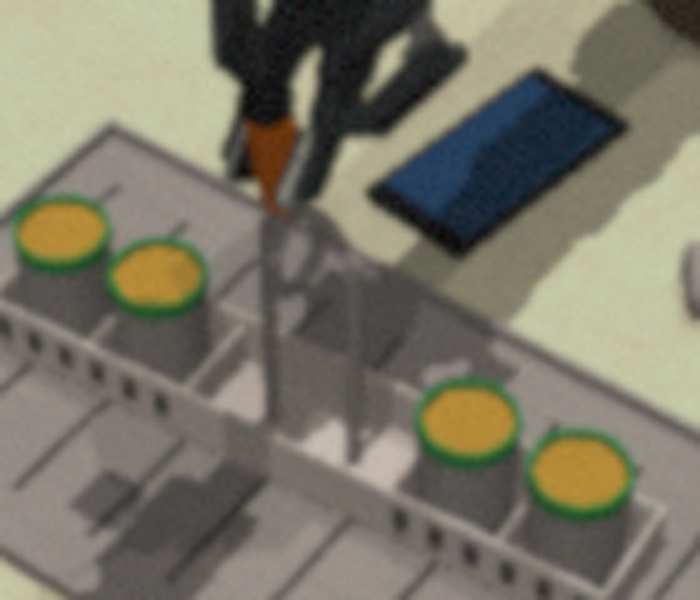

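Run:
```python
from h import *
for z in (.135,.145,.155,.161,.165,.169,.174,.180):
    goL(*hook(np.array([.501,-.0095,z])),.04); arm.sleep(.15); print(z,np.round(readout.current_wrist_force(),1))
im=optics.grab_frame("scene")
cv2.imwrite("pics/m.png",cv2.resize(im[170:320,230:410,::-1],None,fx=4,fy=4,interpolation=cv2.INTER_CUBIC))
print(readout.current_clock())
```

```text
0.135 [ 2.2 -1.1 11.8]
0.145 [ 1.8 -1.8 10.8]
0.155 [ 2.1 -1.  11.1]
0.161 [ 2.4 -0.   7.1]
0.165 [ 2.8 -1.   5.5]
0.169 [ 2.  -1.2  5.1]
0.174 [ 2.3 -1.   4.9]
0.18 [ 2.5 -0.2  4.4]
75.35
```

View pics/m.png

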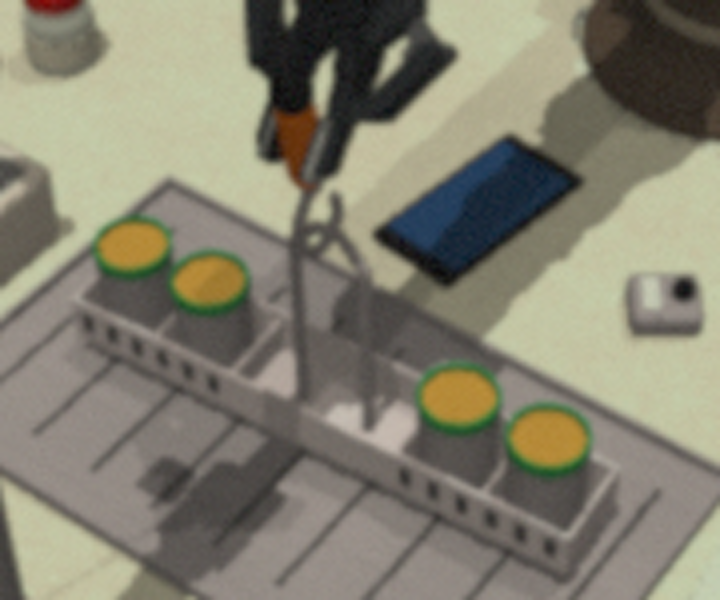

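The bail rests in the hook with the tip on the near side at (336,205). The force dropped by about 6 N, the full carrier's weight, right at the expected height. I'll guide it up and under the reel, slowly.

Run:
```python
from h import *
for S,r in (([.502,-.0095,.215],.06),([.545,-.0105,.232],.05),([.594,-.0115,.2435],.04)):
    goL(*hook(np.array(S)),r); print(np.round(readout.current_wrist_force(),1))
arm.sleep(1.5)
eoat.command_gripper(.05); arm.sleep(.3)
S=np.array([.594,-.0115,.2435])
goL(*hook(S,.15),.1)
print(readout.current_clock())
m=optics.camera_model("top")
for k in range(5):
    arm.sleep(.7); print([tuple(np.round(r[:2]+r[4:6],3)) for r in rims(m,optics.grab_frame("top"),.157) if r[1]>200])
im=optics.grab_frame("scene")
cv2.imwrite("pics/n.png",cv2.resize(im[100:400,150:450,::-1],None,fx=2,fy=2,interpolation=cv2.INTER_CUBIC))
print(readout.current_clock())
```

```text
[ 2.8 -1.2  3.8]
[1.6 0.2 3.5]
[-0.1  0.2  2.7]
82.125
[(np.float64(290.5), np.float64(229.0), np.float64(0.578), np.float64(0.14)), (np.float64(313.5), np.float64(227.5), np.float64(0.583), np.float64(0.08)), (np.float64(383.5), np.float64(223.5), np.float64(0.598), np.float64(-0.104)), (np.float64(406.5), np.float64(222.5), np.float64(0.602), np.float64(-0.164))]
[(np.float64(290.5), np.float64(227.5), np.float64(0.582), np.float64(0.141)), (np.float64(314.0), np.float64(225.5), np.float64(0.588), np.float64(0.079)), (np.float64(383.5), np.float64(222.5), np.float64(0.601), np.float64(-0.104)), (np.float64(406.5), np.float64(221.5), np.float64(0.605), np.float64(-0.164))]
[(np.float64(290.5), np.float64(228.5), np.float64(0.579), np.float64(0.14)), (np.float64(314.0), np.float64(227.5), np.float64(0.583), np.float64(0.079)), (np.float64(383.5), np.float64(223.5), np.float64(0.598), np.float64(-0.104)), (np.float64(406.5), np.float64(222.0), np.float64(0.603), np.float64(-0.164))]
[(np.float64(290.5), np.float64(227.5), np.float64(0.582), np.float64(0.141)), (np.float64(314.0), np.float64(226.5), np.float64(0.586), np.float64(0.079)), (np.float64(383.5), np.float64(222.5), np.float64(0.601), np.float64(-0.104)), (np.float64(406.5), np.float64(221.5), np.float64(0.605), np.float64(-0.164))]
[(np.float64(290.5), np.float64(228.5), np.float64(0.579), np.float64(0.14)), (np.float64(314.0), np.float64(227.0), np.float64(0.584), np.float64(0.079)), (np.float64(383.5), np.float64(223.5), np.float64(0.598), np.float64(-0.104)), (np.float64(406.5), np.float64(222.0), np.float64(0.603), np.float64(-0.164))]
85.925
```

View pics/n.png

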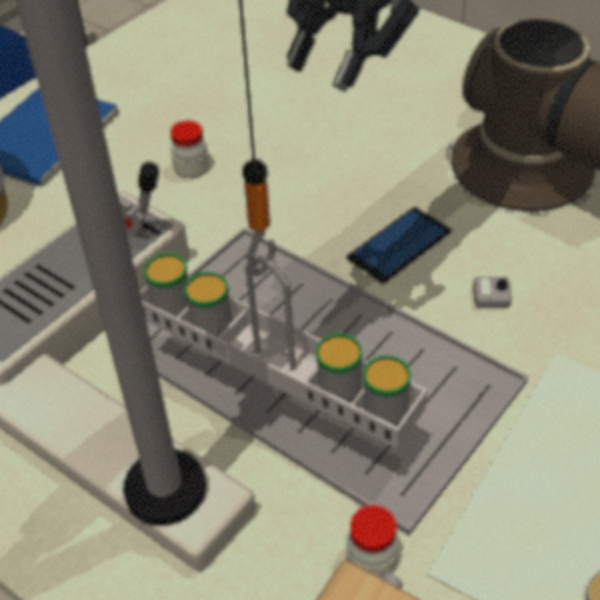

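The carrier hangs level and clear, with all four cups upright; the remaining swing is about ±1.5 mm and dying out. Now the lever to yellow, with the tool turned so that the wrist camera stays on the side away from the carrier.

```bash
sed -i 's/rpy(-u,-ey)/rpy(-u,ey)/' h.py
python3 - <<'E'
from h import *
arm.move_to([.38,-.20,.36],[180,0,180])
p,o=lever(PIV,-.36,.24); print(p,o,kin.ik(list(p),list(o)))
arm.move_to(p,o)
shift(-.36,0)
p=readout.current_ee_pos(); goL([p[0]-.12,p[1],p[2]+.08],readout.current_ee_rot(),.15)
arm.move_to([.25,-.35,.35],[180,0,180])
print(readout.current_clock())
im=optics.grab_frame("top"); m=optics.camera_model("top")
print("yellow px",proj(m,PIV+[0,0,.15]),"red",proj(m,lever(PIV,-.36,.15+G)[0]))
a=cv2.resize(im[190:290,270:520,::-1],None,fx=3,fy=3,interpolation=cv2.INTER_CUBIC)
s=cv2.resize(optics.grab_frame("scene")[130:330,180:430,::-1],(750,600)[:2] if 0 else None,fx=1.5,fy=1.5,interpolation=cv2.INTER_CUBIC)
s=cv2.copyMakeBorder(s,0,0,0,750-s.shape[1],cv2.BORDER_CONSTANT); cv2.imwrite("pics/o.png",np.vstack([a,s])[:600])
E
```

```text
[ 0.50579181 -0.26054278  0.23711397] [-159.37351938    0.         -179.7       ] [-17.20488148   5.84131586  -5.57302329  72.12630381 -19.63097923
 -18.6235542 ]
gap 0.025122011132044802
F lifted [ 1.8 -1.7 -3.9]
F down [1.1 2.2 4.5]
94.0917
yellow px [476.62530385 259.58923028] red [454.82922618 259.5540513 ]
```

View pics/o.png

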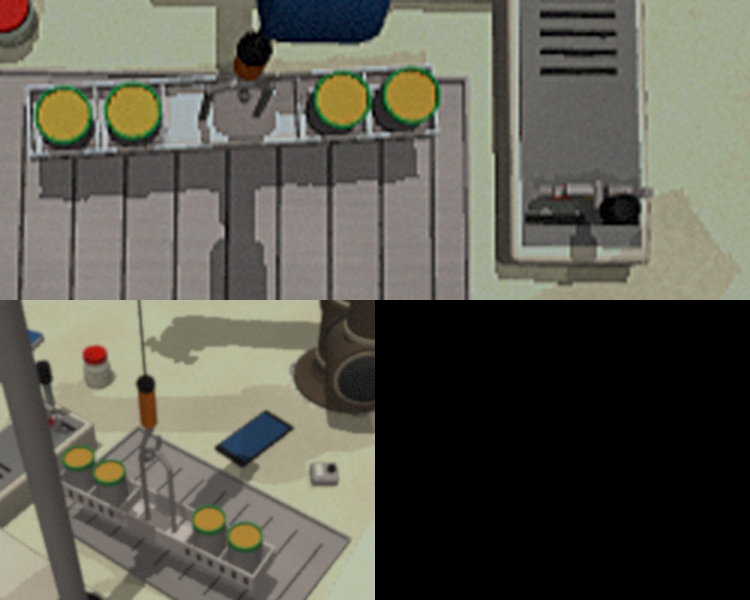

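The knob is at (477,260) in the top view, where yellow is predicted (476.6,259.6). The carrier hangs level with four cups. As a last numeric check: is the pin down (knob height in the scene view), and is the carrier at rest?

Run:
```python
from h import *
m=optics.camera_model("scene"); im=optics.grab_frame("scene")
g=cv2.inRange(cv2.cvtColor(im,cv2.COLOR_RGB2GRAY),0,45); n,l,st,ce=cv2.connectedComponentsWithStats(g[150:210,190:230])
for i in range(1,n):
    if st[i,4]>15: print(ce[i]+[190,150],st[i])
print("down",proj(m,PIV+[0,0,.15]),"on land",proj(m,PIV+[0,0,.162]))
mt=optics.camera_model("top")
for k in range(4):
    print([tuple(np.round(r[:2],1)) for r in rims(mt,optics.grab_frame("top"),.157) if r[1]>200]); arm.sleep(.6)
print(readout.current_clock())
```

```text
[208.65740741 178.61111111] [ 14  22  10  15 108]
down [208.39632752 179.1162291 ] on land [207.61568248 175.4676116 ]
[(np.float64(290.5), np.float64(228.0)), (np.float64(314.0), np.float64(226.5)), (np.float64(383.5), np.float64(223.0)), (np.float64(406.5), np.float64(221.5))]
[(np.float64(290.5), np.float64(228.0)), (np.float64(314.0), np.float64(226.5)), (np.float64(383.5), np.float64(223.0)), (np.float64(406.5), np.float64(221.5))]
[(np.float64(290.5), np.float64(228.0)), (np.float64(314.0), np.float64(226.5)), (np.float64(383.5), np.float64(223.0)), (np.float64(406.5), np.float64(221.5))]
[(np.float64(290.5), np.float64(228.0)), (np.float64(314.0), np.float64(226.5)), (np.float64(383.5), np.float64(223.0)), (np.float64(406.5), np.float64(221.5))]
96.8417
```

The knob sits at the "down" height and the carrier is at rest, so I'm handing in.

```bash
python3 -c "
from h import *
workorder.sign_off()"
```

```text
the job is handed in; nothing more can be done
```

The job is done and handed in at about 97 s; no verdict was reported.

- **Order:** I parked the lever in red and set all four cups, one per pocket and two per side. Then I hooked the bail from the far side and guided the carrier up until it hung under the reel. Last, I set the lever to yellow.
- **Hook:** the force dropped by about 6 N, roughly the full carrier's weight, at the height where the bail should seat.
- **Carrier:** it hangs clear of the drip tray and looks level. The cup rims did not move over the last four frames (about 2 s).
- **Lever:** the knob was within 1 px of the yellow "down" position in both the top and scene views. Resting on a land would have shown as about 3 px higher in the scene view.
- **What went wrong:** one cup was knocked aside while the arm partly hid it. I gripped it off-centre and it came down on a pocket wall. I set it back on the sheet, measured it again and seated it; the other cups did not move noticeably.
- **Not measured:** I never touched the tweezers, sand dish or red-capped pot, but I did not check their final positions.

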